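# Roll the finds dolly to its photo place with castors trailing

## Task

Roll the little dolly with the roof tile to the photo place by pushing on its tail board: push it straight ahead until all four castors have swung round and trail straight behind, then steer it, nose first, to a stop inside the four tape corners, centred and square to them. Come in straight, so that the castors still trail straight when it stands and it will not creep during the exposure. Keep its wheels on the table and the tile lying on it, and leave the things round about where they are.

Things in the scene. Friction and masses are not known exactly. Their poses are not given: they have to be found in the camera images.
- dolly: Small plywood dolly, 190 long x 140 wide x 104 mm high, on four swivel castors; about 0.7 kg, with the tile on it. Rolls lightly; pushed slowly, it rolls on some 5 mm when left. Origin: on the table under its centre (z = 0 on its wheels). x axis to its nose (the end with only a low lip), y to its left, z up. Deck: underside 40 mm, felt top 52 mm above the table; lips to 65 mm.
- dolly_tail (a point): Centre of the outer face of the tail board, 95 mm behind the dolly's centre, 60 mm above the table; axes as the dolly's. The board is flat, upright, 140 mm wide, 12 mm thick, from 40 to 104 mm above the table, solid from 40 to 76 mm, with a hand slot 80 mm wide from 76 to 92 mm. Push on this face; two fingers spread level against it keep the dolly from turning away.
- roof_tile: Broken flanged roof tile of red-brown fired clay, 97 x 96 x 49 mm, 0.32 kg, lying loose on the dolly's felt. Origin: centre of its underside; z up.
- photo_mark: Photo place: four black L-shaped corners of flat 12 mm tape on the table; their inner edges enclose 230 x 180 mm, 20 mm more than the dolly all round. Origin: centre of the rectangle, on the table. x axis: along the long side, the way the dolly's nose shall point (to the robot's right, roughly world -y); y axis: to the grey backdrop. Fixed.
- backdrop: Grey card standing upright on two wooden feet beside the photo place, on the side away from the robot, 260 mm wide and 180 mm high. Origin: on the table under the middle of the card, 175 mm from the photo place's centre line. Fixed.
- castor_fl (a joint): Swivel of the front left (64 mm ahead of the dolly's centre, 44 mm to its left) castor: 30 mm twin wheel, axle 14 mm from the swivel axis, turns without end. 0: the wheel trails straight behind its swivel axis, towards the tail, as when the dolly rolls nose first; +pi/2: wheel to the dolly's right, -pi/2: to its left. Swings round by itself within some 50 mm of rolling.
- castor_fr (a joint): Swivel of the front right (64 mm ahead, 44 mm to the right) castor: 30 mm twin wheel, axle 14 mm from the swivel axis, turns without end. 0: the wheel trails straight behind its swivel axis, towards the tail, as when the dolly rolls nose first; +pi/2: wheel to the dolly's right, -pi/2: to its left. Swings round by itself within some 50 mm of rolling.
- castor_rl (a joint): Swivel of the rear left (64 mm behind, 44 mm to the left) castor: 30 mm twin wheel, axle 14 mm from the swivel axis, turns without end. 0: the wheel trails straight behind its swivel axis, towards the tail, as when the dolly rolls nose first; +pi/2: wheel to the dolly's right, -pi/2: to its left. Swings round by itself within some 50 mm of rolling.
- castor_rr (a joint): Swivel of the rear right (64 mm behind, 44 mm to the right) castor: 30 mm twin wheel, axle 14 mm from the swivel axis, turns without end. 0: the wheel trails straight behind its swivel axis, towards the tail, as when the dolly rolls nose first; +pi/2: wheel to the dolly's right, -pi/2: to its left. Swings round by itself within some 50 mm of rolling.
- photo_scale: Black and white photo scale, 120 x 18 x 9 mm, lying loose beside the photo place on the robot's side, 124 mm from its centre line. Origin: centre of its underside. Leave it alone.
- neck_1: Bottle neck, yellow glazed, 48 mm wide, 33 mm high, loose, in front of the drawer cabinet. Origin: centre of its underside. Leave it alone.
- sherd_grey_2: Curved grey pottery sherd, 67 x 80 x 24 mm, loose, beside the bottle neck. Origin: centre of its underside. Leave it alone.
- sherd_red_2: Small red pottery sherd, 32 x 52 x 14 mm, loose, beside the photo scale towards the nose end. Origin: centre of its underside. Leave it alone.
There are look-alikes about, which are no part of the job. There is more than one size of the roof_tile; the job needs the larger.

How it is judged:
By the outcome, as a careful person would: the job done as asked, in the order asked, and still so for the second after the job is handed in, with the robot touching nothing.
It also fails if it takes over 42 s, if anything falls off the work surface, if the arm or the gripper's body presses on something with over 40 N, if the wrist force passes 120 N, or if a joint passes its speed limit or range.

## Robot

A 7-joint arm with a two-finger parallel gripper is mounted at the origin on the work surface; the furniture and walls round the work are solid. World frame = base frame: x ahead of the robot, y to its left, z up, the work surface at z = 0. Lengths are in m, angles in rad, forces in N, time in s.
With the tool pointing down it reaches from about 0.425 to 0.925 m from the base axis. Payload 6.8 kg.
Tool frame: the origin (TCP) lies midway between the tips of the shut fingers; the grasp point (between the pads) lies 19 mm behind it; y points along the fingers, z is the direction in which the jaws open and shut, and the axes are right-handed (so a half turn about y gives the same grasp; the last joint's range is limited). The gripper opens to 85 mm and grips with 20 to 120 N. Pads are 22 mm wide; open, the fingers measure 114 mm over their backs; the gripper's body (76 mm by 85 mm) begins 54 mm behind the grasp point. The pads swing forward as they close: fully open they stand 13 mm farther back than shut.
Start: joints at [-1.305, 0.477, 0.022, 1.555, -0.011, 1.109, -0.083], TCP at [0.246, 0.628, 0.231] pointing down, gripper open.
Joint ranges: [-2.96, 2.96], [-0.34, 2.1], [-1.41, 1.46], [0.24, 2.44], [-1.37, 4.51], [0.17, 1.92], [-2.96, 2.96]. Speed limits (rad/s): [2.39, 2.39, 3.14, 3.14, 3.14, 3.14, 3.14].

## Interface

Orientations are given as a unit quaternion [w, x, y, z].
In Python, from station import bot gives the robot as it stands. The module is installed in compiled form; this text tells all that it offers.
- The arm moves only by the shell command python3 -m crank 'ROWS' [FORCE]. ROWS is JSON, a list of rows, each an object with "linear": the shift along the tool's x, y, z in m, a list of three; "dr": the turn, a rotation vector about the tool's x, y, z in degrees, a list of three; "hand": the gripper command: -1 is shut, 1 is fully open, values between are in proportion. A call has 1 to 10 rows; each row is the pose to reach, as a shift and turn from the pose commanded when the call began, along the tool's axes at that moment; what a row does not reach only later rows make up. A row lasts 1/12 s, in which the tool goes at most 41.7 mm and 7.16 degrees, less where a joint would pass 70% of its speed; a pose out of reach is approached as far as the arm can. A call with a gripper value outside its range is refused whole. The fingers move at their own pace and stop on an object; FORCE is the grip in N (left out, the last holds). Time passes only in rows, so rows that repeat a pose let the fingers close. It gives the time, the measured TCP pose, the force and the opening at its end, in the units of the state.
- bot.get_obs(): the state, without advancing time (a new reading comes with each control period).
- bot.read_camera(name): name is "scene" or "top"; returns the picture (480x640x3 uint8, blue, green, red); there is no depth.
- bot.camera_params(name): a dict with "K" (3x3 intrinsics, pixels), "R" (3x3) and "t" (3): a world point X has camera coordinates R X + t. Camera axes: x right, y down, z forward; pixel columns grow to the right and rows downward; lengths in m; the calibration is good to about 2 mm. A picture is of the moment at which its call begins. camera_params takes no time and is no camera call.
- bot.hand_in(): hands the job in, once; it reports no verdict.
Trained networks look in the newest picture that a camera, given by its name, has taken for a name from the list of things; names that differ only in an ending like _2 or _b are one class to them, and where a whole thing is asked for, a point or a joint stands for the part that bears it (a point fixed in the world has none). Each returns a list of dicts, best first, with "score" (0 to 1); they miss things now and then, are a little off and sometimes report something else, mostly with a low value. They report only what shows in the picture. A call takes as long as a camera call. They do not tell look-alikes from the thing itself.
- bot.search_frame(camera, target): "extent" ([left, top, right, bottom] in pixels, round what is visible of it).
- bot.cut_out(camera, target): "pixels" (480x640 bool, what is visible of it) and "extent" ([left, top, right, bottom] in pixels, round what is visible of it).
- bot.place_of(camera, target): "xy" ([column, row] in pixels: a listed point, or the origin of a listed thing).
The state is a dict: "t": time; "q": joint angles; "joint_vel": joint speeds; "joint_torque": joint torques, N m; "eef_pos": TCP position; "tool_rot": TCP orientation; "contact_force": force on the tool from outside, world axes, zero at the start; "torque": the same for the moment, N m; "gripper_width": opening from 0.0 (shut) to 1.0 (fully open).
Only numpy, scipy, OpenCV 4.12 (cv2) and the standard library are available. Lean on these libraries where they do the work, as an engineer would, in place of code of your own. Each camera call takes 0.05 s, during which the arm holds its last target. There are 200 camera calls.

## Working session

There is one attempt and no reset: what is moved stays moved. The work goes in short steps, Python scripts to look and compute and a shell command to move; the robot and the scene stay as the last step left them, time stands still between calls to the robot, and variables do not carry over. Pictures are saved under pics/ and viewed, about 8 in all and at most 12, crops included, and the job is handed in when it is done.

```bash
mkdir -p pics
cat > h.py <<'E'
from station import bot
import numpy as np, cv2
def ray(cam,px,z):
    p=bot.camera_params(cam);K,R,t=map(np.array,(p["K"],p["R"],p["t"]))
    d=R.T@np.linalg.inv(K)@np.array([px[0],px[1],1.]);c=-R.T@t
    return (c+d*(z-c[2])/d[2])
def proj(cam,X):
    p=bot.camera_params(cam);K,R,t=map(np.array,(p["K"],p["R"],p["t"]))
    v=K@(R@np.array(X)+t);return v[:2]/v[2]
E
python3 - <<'E'
from h import *
np.set_printoptions(precision=3,suppress=True)
o=bot.get_obs();print({k:np.round(v,3) for k,v in o.items()})
for c in ("scene","top"):
    cv2.imwrite(f"pics/{c}0.png",bot.read_camera(c))
    p=bot.camera_params(c);print(c,-np.array(p["R"]).T@p["t"],np.array(p["R"])[2])
Z=dict(dolly=0,dolly_tail=.06,roof_tile=.052,photo_mark=0,photo_scale=0,backdrop=0,castor_fl=.04,castor_fr=.04,castor_rl=.04,castor_rr=.04)
for n,z in Z.items():
    for c in ("top","scene"):
        for r in bot.place_of(c,n)[:2]: print(n,c,round(r["score"],2),np.round(r["xy"]),ray(c,r["xy"],z)[:2])
E
```

```text
{'t': np.float64(0.0), 'q': array([-1.305,  0.478,  0.022,  1.556, -0.011,  1.109, -0.083]), 'joint_vel': array([-0.002,  0.002, -0.001,  0.   ,  0.001,  0.001, -0.001]), 'joint_torque': array([ -0.001, -59.644,   1.607, -28.12 ,   0.012,   0.009,  -0.   ]), 'eef_pos': array([0.246, 0.628, 0.23 ]), 'tool_rot': array([-0.694,  0.695, -0.131,  0.131]), 'contact_force': array([ 0.143, -0.031, -0.193]), 'torque': array([0.028, 0.005, 0.025]), 'gripper_width': np.float64(1.003)}
scene [ 0.085 -0.5    0.612] [ 0.535  0.573 -0.621]
top [ 0.427 -0.     0.958] [ 0.107  0.027 -0.994]
dolly scene 0.82 [207. 250.] [0.396 0.184]
dolly_tail top 0.92 [204. 306.] [0.368 0.271]
dolly_tail scene 0.62 [169. 212.] [0.369 0.28 ]
roof_tile top 0.77 [314. 175.] [0.635 0.044]
roof_tile top 0.74 [256. 294.] [0.392 0.167]
roof_tile scene 0.82 [209. 234.] [0.397 0.166]
roof_tile scene 0.81 [338. 234.] [ 0.597 -0.004]
photo_mark top 0.19 [404. 170.] [ 0.655 -0.153]
photo_scale top 0.68 [391. 306.] [ 0.358 -0.113]
photo_scale top 0.44 [449. 312.] [ 0.343 -0.237]
photo_scale scene 0.94 [278. 347.] [ 0.356 -0.115]
backdrop top 0.76 [403. 174.] [ 0.645 -0.151]
backdrop scene 0.66 [403. 277.] [ 0.651 -0.143]Traceback (most recent call last):
  File "<stdin>", line 10, in <module>
ValueError: it knows: backdrop, dolly, dolly_tail, neck, photo_mark, photo_scale, roof_tile, sherd_grey, sherd_red
```

View pics/top0.png

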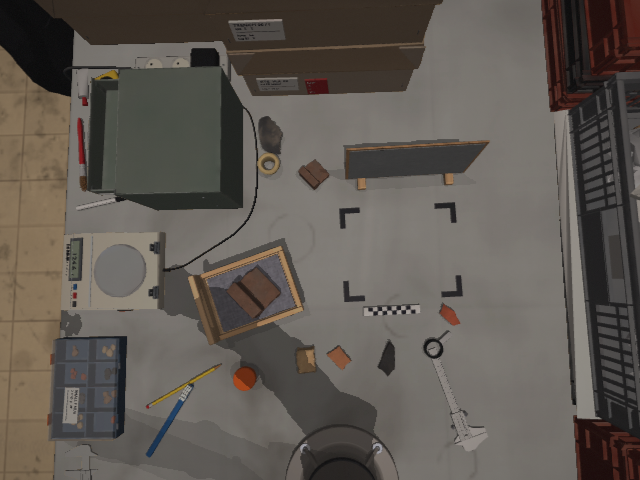

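View pics/scene0.png

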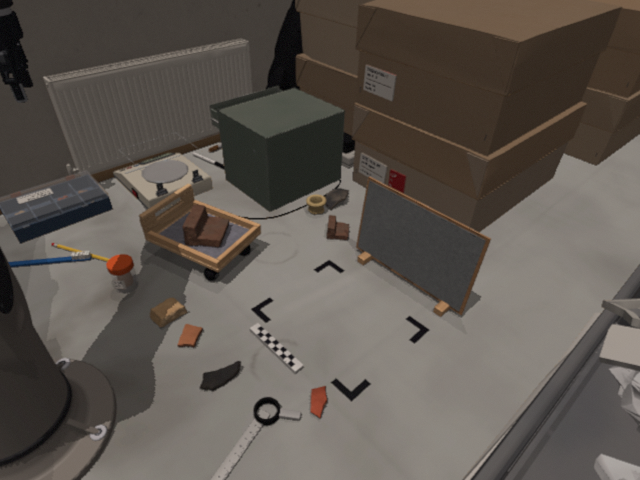

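The top view shows the dolly at about (250,293) with its tail to the left. Its nose points right and about 19° up, towards the robot's far side. The tape corners lie at about (347,215), (449,210), (353,293) and (454,287). The larger tile is on the dolly and the small look-alike sits at (314,174). Next I'll fit the poses.

```bash
cat >> h.py <<'E'
from scipy.optimize import minimize
def box(x0,x1,y0,y1,z0,z1): return np.array([[x,y,z] for x in(x0,x1) for y in(y0,y1) for z in(z0,z1)])
PARTS=[box(-.095,.095,-.07,.07,.04,.065),box(-.095,-.083,-.07,.07,.04,.104)]
def sil(cam,p,S=4):
    m=np.zeros((480*S,640*S),np.uint8);c,s=np.cos(p[2]),np.sin(p[2])
    q=bot.camera_params(cam);K,R,t=map(np.array,(q["K"],q["R"],q["t"]))
    for B in PARTS:
        W=np.c_[p[0]+c*B[:,0]-s*B[:,1],p[1]+s*B[:,0]+c*B[:,1],B[:,2]]
        v=(W@R.T+t)@K.T; uv=((v[:,:2]/v[:,2:]+.5)*S).astype(np.int32)
        cv2.fillConvexPoly(m,cv2.convexHull(uv),1)
    return cv2.resize(m.astype(np.float32),(640,480),interpolation=cv2.INTER_AREA)
def dmask(cam):
    m=np.zeros((480,640),bool)
    for n in("dolly",):
        r=bot.cut_out(cam,n)
        if r: m|=r[0]["pixels"]
    return m
def fit(masks,p0,ignore={}):
    def cost(p):
        e=0
        for c,m in masks.items():
            s=sil(c,p); w=np.ones_like(s)
            if c in ignore: w=1-ignore[c]
            e+=(np.abs(s-m)*w).sum()/m.sum()
        return e
    b=minimize(cost,p0,method="Nelder-Mead",options=dict(initial_simplex=np.array(p0)+np.array([[0,0,0],[.015,0,0],[0,.015,0],[0,0,.1]]),xatol=1e-4,fatol=1e-5))
    return b.x,b.fun
E
python3 - <<'E'
from h import *
from scipy.spatial.transform import Rotation as Ro
np.set_printoptions(precision=4,suppress=True)
im=bot.read_camera("top");bot.read_camera("scene")
g=im.max(2);roi=np.zeros_like(g);roi[200:304,335:468]=1
m=((g<60)&(roi>0)).astype(np.uint8)
n,l,st,ce=cv2.connectedComponentsWithStats(m)
pts=[]
for i in range(1,n):
    if st[i,4]>40:
        print(st[i]);v,u=np.where(l==i);pts+=[ray("top",(a,b),0)[:2] for a,b in zip(u,v)]
r=cv2.minAreaRect(np.array(pts,np.float32)*1000);print("mark rect mm",r)
M={}
for c in("top","scene"):
    k=dmask(c);tile=bot.cut_out(c,"roof_tile")
    k=k.astype(np.uint8)
    for t in tile:
        v,u=np.where(t["pixels"])
        if abs(ray(c,(u.mean(),v.mean()),.07)[1]-.17)<.06:k|=t["pixels"].astype(np.uint8)
    M[c]=k.astype(np.float32);print(c,k.sum())
for s in (M,{"top":M["top"]},{"scene":M["scene"]}):
    p,f=fit(s,[.4,.18,-1.24]);print(p,np.degrees(p[2]),f)
R=Ro.from_quat(bot.get_obs()["tool_rot"],scalar_first=True).as_matrix();print(R)
E
```

```text
[435 203  21  20 169]
[340 208  20  20 162]
[442 276  21  21 179]
[344 281  21  21 166]
mark rect mm ((474.95391845703125, -136.84622192382812), (202.57089233398438, 251.93878173828125), 1.88398277759552)
top 7473
scene 5767
[ 0.3926  0.1808 -1.2521] -71.74218036764724 0.23760145902633667
[ 0.3937  0.1813 -1.2434] -71.23965151344174 0.11188612133264542
[ 0.3911  0.1783 -1.2675] -72.62219503615708 0.11523538827896118
[[ 0.931  -0.      0.3651]
 [-0.3651  0.0001  0.931 ]
 [-0.     -1.      0.0001]]
```

```bash
R='{"linear":[0.219,0.05,-0.265],"dr":[0,50,0],"hand":1}'; : ; python3 -m crank '[{"linear":[0.219,0.05,-0.265],"dr":[0,50,0],"hand":1},{"linear":[0.219,0.05,-0.265],"dr":[0,50,0],"hand":1},{"linear":[0.219,0.05,-0.265],"dr":[0,50,0],"hand":1},{"linear":[0.219,0.05,-0.265],"dr":[0,50,0],"hand":1},{"linear":[0.219,0.05,-0.265],"dr":[0,50,0],"hand":1},{"linear":[0.219,0.05,-0.265],"dr":[0,50,0],"hand":1},{"linear":[0.219,0.05,-0.265],"dr":[0,50,0],"hand":1},{"linear":[0.219,0.05,-0.265],"dr":[0,50,0],"hand":1},{"linear":[0.219,0.05,-0.265],"dr":[0,50,0],"hand":1},{"linear":[0.219,0.05,-0.265],"dr":[0,50,0],"hand":1}]'
python3 - <<'E'
from h import *
for px in((163,235),(163,310),(60,340)):print(ray("top",px,.05))
E
```

```text
t: 1.83
eef_pos: [0.3547, 0.2971, 0.181]
tool_rot: [-0.572, 0.573, -0.414, 0.415]
contact_force: [0.1, 1.0, 0.5]
gripper_width: 1.005
[0.51620962 0.36306953 0.05      ]
[0.36111447 0.35968639 0.05      ]
[0.30353265 0.57256049 0.05      ]
```

```bash
python3 -m crank '[{"linear":[-0.003,0.04,0],"dr":[0,0,0],"hand":1},{"linear":[-0.003,0.08,0],"dr":[0,0,0],"hand":1},{"linear":[-0.003,0.115,0],"dr":[0,0,0],"hand":1},{"linear":[-0.003,0.136,0],"dr":[0,0,0],"hand":1},{"linear":[-0.003,0.136,0],"dr":[0,0,0],"hand":1}]'
cat > look.py <<'E'
import sys
from h import *
from scipy.spatial.transform import Rotation as Ro
np.set_printoptions(precision=4,suppress=True)
o=bot.get_obs();R=Ro.from_quat(o["tool_rot"],scalar_first=True).as_matrix()
a=np.arctan2(R[1,0],R[0,0]);print("t",o["t"],"eef",o["eef_pos"],"yaw",np.degrees(a),"F",o["contact_force"],"q",o["q"])
p0=[o["eef_pos"][0]+.106*np.cos(a),o["eef_pos"][1]+.106*np.sin(a),a]
M={};I={}
for c in("top","scene"):
    im=bot.read_camera(c)
    if len(sys.argv)>1: cv2.imwrite(f"pics/{c}_{sys.argv[1]}.png",im)
    k=dmask(c)
    # fill tile
    s=cv2.morphologyEx(k.astype(np.uint8),cv2.MORPH_CLOSE,np.ones((3,3)))
    for t in bot.cut_out(c,"roof_tile"):
        v,u=np.where(t["pixels"]);w=ray(c,(u.mean(),v.mean()),.07)[:2]
        if np.hypot(*(w-p0[:2]))<.06: s|=t["pixels"].astype(np.uint8)
    M[c]=s.astype(np.float32)
    ig=np.zeros((480,640),np.float32)   # gripper/arm body: project box stack above tool
    B=[]
    e=o["eef_pos"]
    for x in(-.05,.05):
        for z in(-.065,.065):
            for h in(0,.35): B.append(proj(c,e+R@[x,0,z]+[0,0,h]))
    cv2.fillConvexPoly(ig,cv2.convexHull(np.array(B).astype(np.int32)),1);I[c]=ig
for nm,s in (("both",M),("top",{"top":M["top"]}),("scene",{"scene":M["scene"]})):
    p,f=fit(s,p0,I);d=p-np.array([.475,-.137,np.radians(-88.1)])
    ch,sh=np.cos(np.radians(-88.1)),np.sin(np.radians(-88.1))
    print(nm,p[:2],"yaw",np.degrees(p[2]),"cost",f,"err mark along/left mm",1000*(ch*d[0]+sh*d[1]),1000*(-sh*d[0]+ch*d[1]),"gap tcp-face",1000*(-.095-((e[:2]-p[:2])@[np.cos(p[2]),np.sin(p[2])])),"lat",1000*((e[:2]-p[:2])@[-np.sin(p[2]),np.cos(p[2])]))
E
python3 look.py a
```

```text
t: 2.25
eef_pos: [0.3502, 0.3039, 0.0418]
tool_rot: [-0.572, 0.577, -0.413, 0.412]
contact_force: [-1.0, 0.1, 0.5]
gripper_width: 1.003
t 2.25 eef [0.3502 0.3039 0.0418] yaw -71.3149478779319 F [-0.9698  0.0948  0.4816] q [-1.0278  0.4411  0.216   2.2013 -0.1849  0.5223 -0.3445]
both [0.3924 0.1823] yaw -71.56606555277345 cost 0.07521893084049225 err mark along/left mm -321.8636122649782 -71.9518754564053 gap tcp-face 33.7229994997193 lat -1.5604958274572118
top [0.3933 0.1823] yaw -71.22647532169437 cost 0.01254984363913536 err mark along/left mm -321.8377958762958 -71.03425549511188 gap tcp-face 34.021040849092245 lat -1.6681567790185383
scene [0.3902 0.1822] yaw -71.39923181077538 cost 0.05278059467673302 err mark along/left mm -321.7978876317564 -74.14719841084016 gap tcp-face 33.15907259047379 lat 0.9359344035614348
```

View pics/top_a.png

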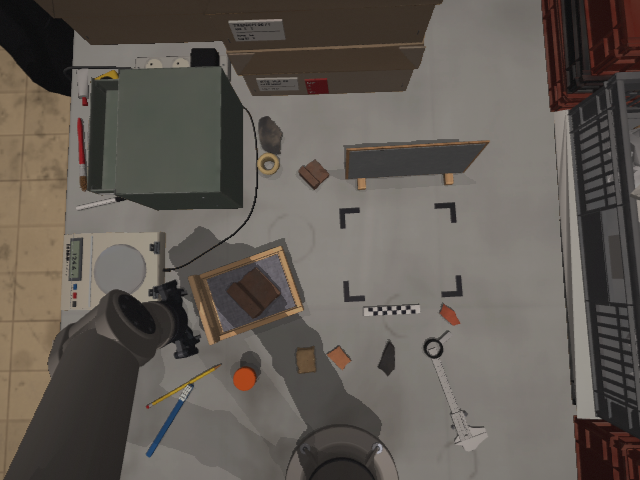

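View pics/scene_a.png

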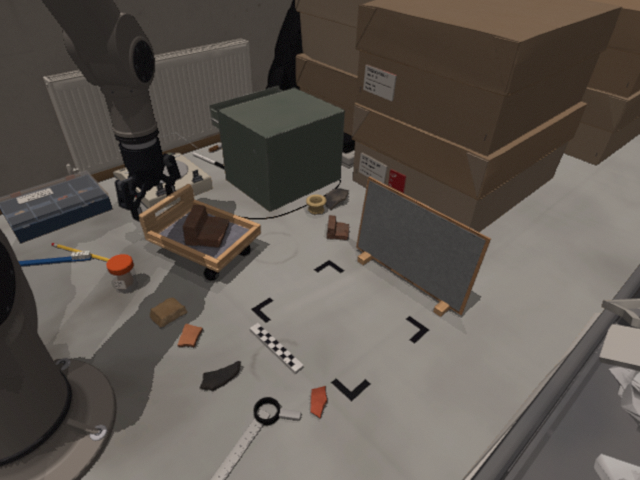

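The top view shows the gripper at (180,320), close behind the tail board at (205,308). The scene view shows the fingers down behind the board and nothing disturbed. I'll start the straight push.

```bash
python3 -m crank '[{"linear":[0.010,0,0],"dr":[0,0,0],"hand":1},{"linear":[0.017,0,0],"dr":[0,0,0],"hand":1},{"linear":[0.021,0,0],"dr":[0,0,0],"hand":1},{"linear":[0.025,0,0],"dr":[0,0,0],"hand":1},{"linear":[0.029,0,0],"dr":[0,0,0],"hand":1},{"linear":[0.034,0,0],"dr":[0,0,0],"hand":1},{"linear":[0.039,0,0],"dr":[0,0,0],"hand":1},{"linear":[0.044,0,0],"dr":[0,0,0],"hand":1},{"linear":[0.049,0,0],"dr":[0,0,0],"hand":1},{"linear":[0.054,0,0],"dr":[0,0,0],"hand":1}]'
python3 look.py
```

```text
t: 3.38
eef_pos: [0.37, 0.253, 0.0453]
tool_rot: [0.574, -0.574, 0.413, -0.413]
contact_force: [-0.8, 1.8, 0.5]
gripper_width: 0.999
t 3.3833 eef [0.37   0.253  0.0453] yaw -71.40883054560395 F [-0.7953  1.8233  0.4909] q [-0.9219  0.4135  0.2186  2.2393 -0.1813  0.5045 -0.2375]
both [0.4031 0.15  ] yaw -71.5844816977582 cost 0.06200680509209633 err mark along/left mm -289.21811047257086 -62.30113582824548 gap tcp-face 13.181228281570325 lat 1.0863747340299783
top [0.4032 0.1509] yaw -71.3457269002166 cost 0.017049618065357208 err mark along/left mm -290.09273704929 -62.20378204352928 gap tcp-face 12.366327450821085 lat 1.1918136968719124
scene [0.4003 0.1486] yaw -72.03824372737373 cost 0.03413891792297363 err mark along/left mm -287.8772683433647 -65.21192243395173 gap tcp-face 13.669603465704158 lat 3.3977295499193545
```

```bash
python3 -m crank '[{"linear":[0.005,0,0],"dr":[0,0,0],"hand":1},{"linear":[0.011,0,0],"dr":[0,0,0],"hand":1},{"linear":[0.017,0,0],"dr":[0,0,0],"hand":1},{"linear":[0.023,0,0],"dr":[0,0,0],"hand":1},{"linear":[0.029,0,0],"dr":[0,0,0],"hand":1},{"linear":[0.035,0,0],"dr":[0,0,0],"hand":1},{"linear":[0.041,0,0],"dr":[0,0,0],"hand":1},{"linear":[0.047,0,0],"dr":[0,0,0],"hand":1},{"linear":[0.053,0,0],"dr":[0,0,0],"hand":1},{"linear":[0.058,0,0],"dr":[0,0,0],"hand":1}]'
python3 look.py b
```

```text
t: 4.52
eef_pos: [0.3885, 0.1976, 0.0453]
tool_rot: [-0.574, 0.574, -0.413, 0.413]
contact_force: [-0.5, 1.6, 1.1]
gripper_width: 1.002
t 4.5167 eef [0.3885 0.1976 0.0453] yaw -71.44438244412768 F [-0.49    1.6171  1.1497] q [-0.7981  0.3992  0.2188  2.2663 -0.1795  0.4915 -0.1135]
both [0.4218 0.0945] yaw -71.12050777518046 cost 0.059970442205667496 err mark along/left mm -233.18177001212248 -45.488791318538 gap tcp-face 13.286412236445624 lat 1.867868601887061
top [0.4218 0.0954] yaw -71.1821484478266 cost 0.012066970579326153 err mark along/left mm -233.99537579429304 -45.43266186227082 gap tcp-face 12.526297436682862 lat 1.4609096209370334
scene [0.4194 0.0927] yaw -71.60700801614436 cost 0.037323422729969025 err mark along/left mm -231.39254692064722 -47.91548264093912 gap tcp-face 14.325040182226841 lat 3.783149820766908
```

Run:
```python
import cv2
im=cv2.imread("pics/scene_b.png")[150:300,130:330];cv2.imwrite("pics/crop_b.png",cv2.resize(im,(800,600),interpolation=cv2.INTER_CUBIC))
```

```text
(no output)
```

View pics/crop_b.png

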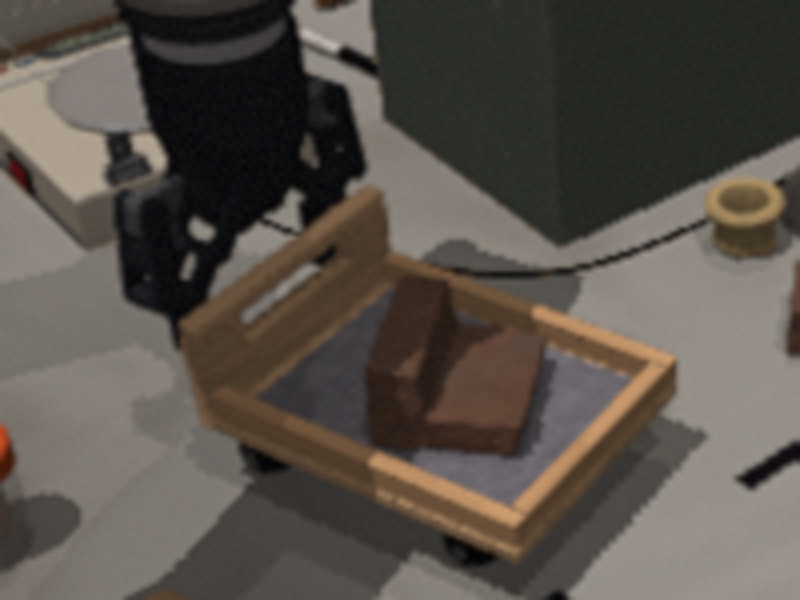

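The crop shows the tile lying on the felt, the fingers behind the board, and the two visible right castors at (260,455) and (465,545) with their wheels back towards the tail. I'll go on straight.

```bash
python3 -m crank '[{"linear":[0.005,0,0],"dr":[0,0,0],"hand":1},{"linear":[0.011,0,0],"dr":[0,0,0],"hand":1},{"linear":[0.017,0,0],"dr":[0,0,0],"hand":1},{"linear":[0.023,0,0],"dr":[0,0,0],"hand":1},{"linear":[0.029,0,0],"dr":[0,0,0],"hand":1},{"linear":[0.035,0,0],"dr":[0,0,0],"hand":1},{"linear":[0.041,0,0],"dr":[0,0,0],"hand":1},{"linear":[0.047,0,0],"dr":[0,0,0],"hand":1},{"linear":[0.053,0,0],"dr":[0,0,0],"hand":1},{"linear":[0.059,0,0],"dr":[0,0,0],"hand":1}]'
python3 -m crank '[{"linear":[0.006,0,0],"dr":[0,0,0],"hand":1},{"linear":[0.012,0,0],"dr":[0,0,0],"hand":1},{"linear":[0.018,0,0],"dr":[0,0,0],"hand":1},{"linear":[0.024,0,0],"dr":[0,0,0],"hand":1},{"linear":[0.030,0,0],"dr":[0,0,0],"hand":1},{"linear":[0.036,0,0],"dr":[0,0,0],"hand":1},{"linear":[0.042,0,0],"dr":[0,0,0],"hand":1},{"linear":[0.047,0,0],"dr":[0,0,0],"hand":1},{"linear":[0.052,0,0],"dr":[0,0,0],"hand":1},{"linear":[0.056,0,0],"dr":[0,0,0],"hand":1}]'
python3 look.py c
```

```text
t: 5.65
eef_pos: [0.4072, 0.1418, 0.0453]
tool_rot: [-0.574, 0.574, -0.413, 0.413]
contact_force: [-0.3, 1.0, 0.4]
gripper_width: 1.001
t: 6.48
eef_pos: [0.4251, 0.0888, 0.0453]
tool_rot: [-0.574, 0.574, -0.413, 0.413]
contact_force: [0.1, 1.7, -0.1]
gripper_width: 1.0
t 6.4833 eef [0.4251 0.0888 0.0453] yaw -71.43161652806585 F [ 0.1262  1.6933 -0.0573] q [-0.5339  0.3973  0.2184  2.2698 -0.1791  0.4897  0.1506]
both [ 0.4571 -0.0141] yaw -71.27544830569576 cost 0.059400320053100586 err mark along/left mm -123.40324890094159 -13.859580388999673 gap tcp-face 12.731861264082683 lat 2.797692282967595
top [ 0.4575 -0.0129] yaw -71.18860752917928 cost 0.019060878083109856 err mark along/left mm -124.64469739259103 -13.367659400585175 gap tcp-face 11.682830276944708 lat 2.12919739011908
scene [ 0.4559 -0.0148] yaw -71.69706104818052 cost 0.03339562565088272 err mark along/left mm -122.76819160990387 -15.027206384224963 gap tcp-face 13.029014720559214 lat 3.304312775924405
```

```bash
cat > plan.py <<'E'
import numpy as np,sys
# dolly state in mark frame: X(along),Y(left) mm, phi deg ; lat offset of tcp
X,Y,phi,lat,R=map(float,sys.argv[1:6]);steps=[float(v) for v in sys.argv[6].split(",")]
ph=np.radians(phi);sg=np.sign(ph)
T=R*np.tan(abs(ph)/2);d=-Y/np.sin(ph);print("start arc after",d-T,"final straight",-X-d*np.cos(ph)-T)
s1=d-T;L=R*abs(ph)
def pose(s):
    if s<s1: return np.array([X+s*np.cos(ph),Y+s*np.sin(ph),ph])
    a=min(s-s1,L);th=ph-sg*a/R
    x=X+s1*np.cos(ph)+sg*R*(np.sin(ph)-np.sin(th));y=Y+s1*np.sin(ph)+sg*R*(np.cos(th)-np.cos(ph))
    r=max(0,s-s1-L);return np.array([x+r,y,th])
def tool(s):
    x,y,t=pose(s);return np.array([x-107*np.cos(t)-lat*np.sin(t),y-107*np.sin(t)+lat*np.cos(t),t])
s=0;b=tool(0)
for i,k in enumerate(steps):
    s+=k;q=tool(s);d=q[:2]-b[:2];c,n=np.cos(b[2]),np.sin(b[2])
    print(i,"s%.0f"%s,"x %.1f z %.1f ry %.2f"%(c*d[0]+n*d[1],-n*d[0]+c*d[1],-np.degrees(q[2]-b[2])))
    if i%10==9:b=q
print(pose(s),"total len",s1+L)
E
python3 plan.py -124.3 -13.5 16.8 2 200 4,5,5,5,5,5,5,5,5,5,5,5,5,5,5,5,4,4
```

```text
start arc after 17.17423328121615 final straight 50.05241223583333
0 s4 x 4.0 z 0.0 ry -0.00
1 s9 x 9.0 z 0.0 ry -0.00
2 s14 x 14.0 z -0.0 ry -0.00
3 s19 x 19.0 z 1.0 ry 0.52
4 s24 x 24.1 z 3.5 ry 1.96
5 s29 x 29.3 z 6.0 ry 3.39
6 s34 x 34.5 z 8.3 ry 4.82
7 s39 x 39.8 z 10.5 ry 6.25
8 s44 x 45.1 z 12.5 ry 7.69
9 s49 x 50.5 z 14.4 ry 9.12
10 s54 x 5.1 z 2.6 ry 1.43
11 s59 x 10.2 z 5.1 ry 2.86
12 s64 x 15.4 z 7.4 ry 4.30
13 s69 x 20.7 z 9.7 ry 5.73
14 s74 x 26.0 z 11.8 ry 7.16
15 s79 x 31.1 z 12.1 ry 7.68
16 s83 x 35.1 z 11.5 ry 7.68
17 s87 x 39.0 z 11.0 ry 7.68
[-3.88697084e+01  5.32907052e-15  0.00000000e+00] total len 75.81729614822562
```

```bash
python3 -m crank '[{"linear":[0.004,0,0],"dr":[0,0,0],"hand":1},{"linear":[0.009,0,0],"dr":[0,0,0],"hand":1},{"linear":[0.014,0,0],"dr":[0,0,0],"hand":1},{"linear":[0.019,0,0.001],"dr":[0,0.5,0],"hand":1},{"linear":[0.024,0,0.0035],"dr":[0,2,0],"hand":1},{"linear":[0.0293,0,0.006],"dr":[0,3.4,0],"hand":1},{"linear":[0.0345,0,0.0083],"dr":[0,4.8,0],"hand":1},{"linear":[0.0398,0,0.0105],"dr":[0,6.3,0],"hand":1},{"linear":[0.0451,0,0.0125],"dr":[0,7.7,0],"hand":1},{"linear":[0.0505,0,0.0144],"dr":[0,9.1,0],"hand":1}]'
python3 look.py d
```

```text
t: 7.62
eef_pos: [0.4552, 0.0457, 0.0453]
tool_rot: [0.539, -0.539, 0.458, -0.458]
contact_force: [-0.2, 1.3, -0.7]
gripper_width: 0.999
t 7.6167 eef [0.4552 0.0457 0.0453] yaw -80.6608976652574 F [-0.2231  1.3416 -0.6663] q [-0.4532  0.4279  0.2609  2.221  -0.2188  0.5156  0.1392]
both [ 0.4762 -0.0636] yaw -77.47984286268688 cost 0.05243070051074028 err mark along/left mm -73.36195282898152 3.6147703459865883 gap tcp-face 16.228478018981583 lat 3.199884373944113
top [ 0.4763 -0.0623] yaw -77.49938038693108 cost 0.013757934793829918 err mark along/left mm -74.58133649774305 3.7837433883767813 gap tcp-face 15.062074423174268 lat 2.7715464562423078
scene [ 0.4754 -0.0661] yaw -77.34212355355939 cost 0.027636433020234108 err mark along/left mm -70.82064655495843 2.772177048293545 gap tcp-face 18.5598297664087 lat 4.769372231180263
```

```bash
python3 -m crank '[{"linear":[0.0042,0,0.0015],"dr":[0,1.5,0],"hand":1},{"linear":[0.0085,0,0.0034],"dr":[0,3,0],"hand":1},{"linear":[0.0128,0,0.0054],"dr":[0,4.5,0],"hand":1},{"linear":[0.0171,0,0.0073],"dr":[0,6,0],"hand":1},{"linear":[0.0214,0,0.0093],"dr":[0,7.4,0],"hand":1},{"linear":[0.0256,0,0.0108],"dr":[0,7.4,0],"hand":1}]'
python3 look.py e
```

```text
t: 8.42
eef_pos: [0.47, 0.0222, 0.0453]
tool_rot: [0.508, -0.508, 0.491, -0.491]
contact_force: [-0.2, 1.3, 0.1]
gripper_width: 1.001
t 8.4167 eef [0.47   0.0222 0.0453] yaw -88.0418340665473 F [-0.1814  1.2962  0.1171] q [-0.4224  0.4469  0.2949  2.1937 -0.25    0.5315  0.0958]
both [ 0.4826 -0.0897] yaw -82.15086231321362 cost 0.05417829751968384 err mark along/left mm -46.97890558844842 9.133872710427491 gap tcp-face 17.565668996573137 lat 2.864859960061535
top [ 0.4832 -0.0896] yaw -82.525179399011 cost 0.013235439546406269 err mark along/left mm -47.085925127458765 9.807126766059861 gap tcp-face 17.540873246915222 lat 1.4489389951638825
scene [ 0.4806 -0.0904] yaw -81.8465547361761 cost 0.03495192155241966 err mark along/left mm -46.41851213200748 7.11488385540875 gap tcp-face 17.886002969162636 lat 5.530689280727952
```

View pics/top_e.png

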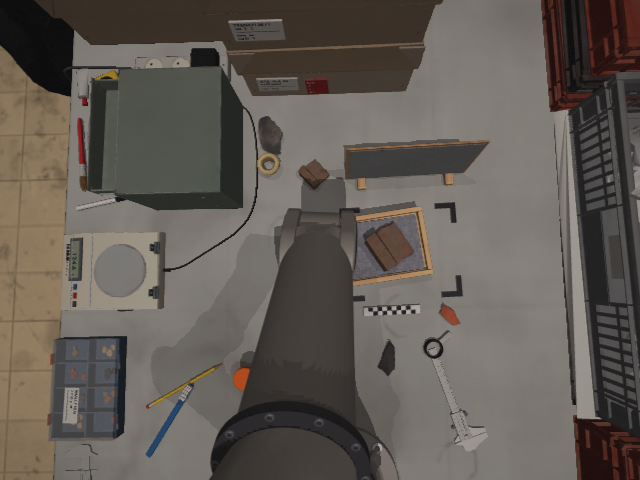

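The top view shows the arm over the tail and the nose inside the far corners at about (428,240). The dolly is still about 5° to the left of square, but the centre of its tail is already on the mark's line. Pushing straight on with the left finger should turn it flush.

```bash
python3 -m crank '[{"linear":[0.004,0,0],"dr":[0,0.5,0],"hand":1},{"linear":[0.008,0,0],"dr":[0,1,0],"hand":1},{"linear":[0.012,0,0],"dr":[0,1,0],"hand":1},{"linear":[0.016,0,0],"dr":[0,1,0],"hand":1}]'
python3 look.py f
```

```text
t: 9.05
eef_pos: [0.4702, 0.0064, 0.0453]
tool_rot: [0.505, -0.505, 0.495, -0.495]
contact_force: [0.4, 1.5, -0.0]
gripper_width: 1.0
t 9.05 eef [0.4702 0.0064 0.0453] yaw -88.90887951040875 F [ 0.3974  1.4769 -0.0157] q [-0.3914  0.4469  0.2981  2.1944 -0.2532  0.5315  0.1175]
both [ 0.4828 -0.1065] yaw -83.07702516239046 cost 0.04837062209844589 err mark along/left mm -30.26944585075357 8.857677566172375 gap tcp-face 18.51068742230626 lat 1.0763637628591545
top [ 0.4834 -0.1051] yaw -82.98038971978514 cost 0.014704317785799503 err mark along/left mm -31.62733421436046 9.477917994931884 gap tcp-face 17.211586672383124 lat 0.5288725503266696
scene [ 0.4822 -0.1083] yaw -83.31568953221617 cost 0.02205703966319561 err mark along/left mm -28.4605456703067 8.165238098345053 gap tcp-face 20.259030810765744 lat 1.4444274853154926
```

The turn stalls: 0.5° in 16 mm with only 31 mm left. I'll mend it by setting the fingers in front of the board, drawing the dolly back along the mark's line, and then making a fresh, purely straight run.

```bash
python3 -m crank '[{"linear":[-0.006,-0.01,0],"dr":[0,-2,0],"hand":1},{"linear":[-0.006,-0.04,0],"dr":[0,-5.8,0],"hand":1},{"linear":[-0.004,-0.072,0],"dr":[0,-5.8,0],"hand":1},{"linear":[-0.004,-0.072,0],"dr":[0,-5.8,0],"hand":1}]'
python3 look.py g
python3 - <<'E'
from h import *
for t in bot.cut_out("top","roof_tile")+bot.cut_out("scene","roof_tile"): print(t["score"],t["extent"])
E
python3 - <<'E'
import cv2
im=cv2.imread("pics/scene_g.png")[190:370,210:450];cv2.imwrite("pics/crop_g.png",cv2.resize(im,(800,600),interpolation=cv2.INTER_CUBIC))
E
```

```text
t: 9.68
eef_pos: [0.4733, 0.011, 0.1225]
tool_rot: [0.532, -0.527, 0.467, -0.47]
contact_force: [0.9, -0.1, 0.3]
gripper_width: 1.002
t 9.6833 eef [0.4733 0.011  0.1225] yaw -83.03399830608559 F [ 0.9278 -0.1063  0.2813] q [-0.4413  0.3019  0.3382  2.1504 -0.1542  0.7032  0.1214]
both [ 0.4832 -0.1063] yaw -83.26340562366907 cost 0.5533717274665833 err mark along/left mm -30.417075435669894 9.257198018140022 gap tcp-face 22.65779517781441 lat 3.9346356841330397
top [ 0.4841 -0.1063] yaw -83.38965401424238 cost 0.509376049041748 err mark along/left mm -30.424047096805413 10.095168428339989 gap tcp-face 22.728044053133527 lat 2.839660532759639
scene [ 0.4816 -0.1078] yaw -83.0012884052693 cost 0.03407624736428261 err mark along/left mm -28.995270386156626 7.603308869349136 gap tcp-face 23.90775860430064 lat 6.246557843061336
0.89 [298.1, 157.3, 328.2, 186.1]
0.56 [258.5, 114.6, 279.9, 152.3]
0.92 [327.6, 218.6, 350.0, 241.4]
0.58 [313.1, 256.2, 364.9, 311.0]
```

View pics/crop_g.png

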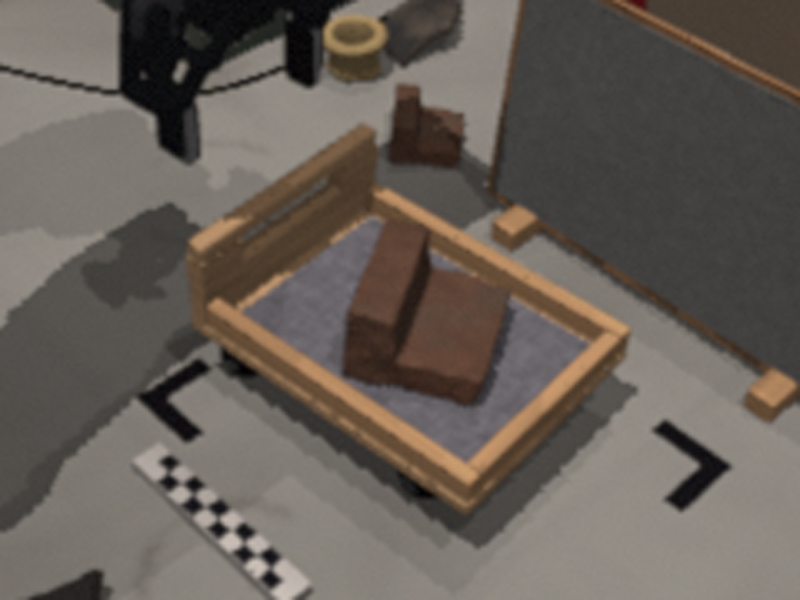

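The crop shows the dolly askew in the mark with the tile on it, rotated a bit. The flange's rear edge runs from about (348,310) to (397,222) in the crop. Nothing round about has been touched. I'll check the clearance to the tile.

Run:
```python
from h import *
x,y,a=.4820,-.1075,np.radians(-83.1)
for n,px,z in(("flange top rear near",(348,312),.101),("flange top rear far",(397,222),.101),("ftop front far",(430,235),.101),("bottom near rear",(345,372),.052),("board in top near",(203,255),.104),("board top far front",(375,138),.104)):
    w=ray("scene",(210+px[0]*.3,190+px[1]*.3),z)[:2]-[x,y]
    print(n,np.round(1000*np.array([w@[np.cos(a),np.sin(a)],w@[-np.sin(a),np.cos(a)]])))
```

```text
flange top rear near [  3. -49.]
flange top rear far [-22.  18.]
ftop front far [-3. 22.]
bottom near rear [ -1. -46.]
board in top near [-77. -71.]
board top far front [-76.  62.]
```

```bash
python3 -m crank '[{"linear":[0.03,0,-0.002],"dr":[0,0,0],"hand":1},{"linear":[0.057,0,-0.003],"dr":[0,0,0],"hand":1},{"linear":[0.057,0,-0.003],"dr":[0,0,0],"hand":1},{"linear":[0.057,0.03,-0.003],"dr":[0,0,0],"hand":1},{"linear":[0.057,0.055,-0.003],"dr":[0,0,0],"hand":1},{"linear":[0.057,0.063,-0.003],"dr":[0,0,0],"hand":1},{"linear":[0.055,0.063,-0.003],"dr":[0,0,0],"hand":1}]'
python3 look.py i
python3 - <<'E'
import cv2
im=cv2.imread("pics/scene_i.png")[170:350,210:450];cv2.imwrite("pics/crop_i.png",cv2.resize(im,(800,600),interpolation=cv2.INTER_CUBIC))
E
```

```text
t: 10.67
eef_pos: [0.4717, -0.0445, 0.0523]
tool_rot: [-0.528, 0.53, -0.47, 0.468]
contact_force: [-0.6, -0.3, 0.9]
gripper_width: 1.002
t 10.6667 eef [ 0.4717 -0.0445  0.0523] yaw -83.15094278863823 F [-0.6011 -0.2788  0.9495] q [-0.2858  0.4394  0.3018  2.1799 -0.2399  0.558   0.3136]
both [ 0.4832 -0.1065] yaw -82.4672169169793 cost 0.07541568577289581 err mark along/left mm -30.16456147234291 9.196704185109946 gap tcp-face -32.012016373298394 lat -3.2545838617417893
top [ 0.4828 -0.1064] yaw -81.83419191854911 cost 0.03878595307469368 err mark along/left mm -30.310801330354582 8.841481616230103 gap tcp-face -32.16403923215289 lat -2.221345026573507
scene [ 0.4818 -0.1079] yaw -83.00753812836979 cost 0.025770019739866257 err mark along/left mm -28.854161574395217 7.7195437919123675 gap tcp-face -30.871398837085312 lat -2.260786191723735
```

View pics/crop_i.png

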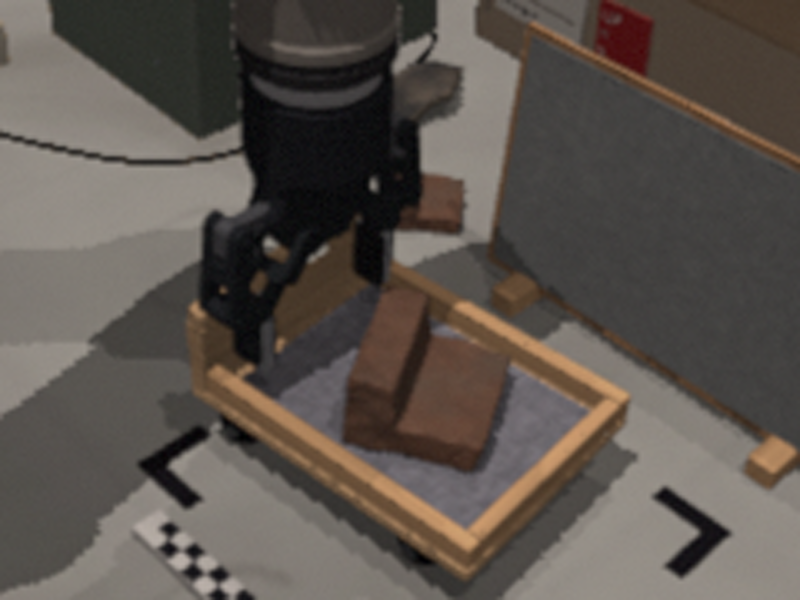

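The crop shows both fingers standing between the board and the tile, clear of each. I'll pull slowly back along the mark's line.

```bash
python3 -m crank '[{"linear":[-0.004,-0.004,0.001],"dr":[0,0,0],"hand":1},{"linear":[-0.007,-0.006,0.002],"dr":[0,0,0],"hand":1},{"linear":[-0.010,-0.006,0.0025],"dr":[0,0,0],"hand":1},{"linear":[-0.013,-0.006,0.003],"dr":[0,0.5,0],"hand":1},{"linear":[-0.017,-0.006,0.0035],"dr":[0,1.2,0],"hand":1},{"linear":[-0.022,-0.006,0.004],"dr":[0,2,0],"hand":1},{"linear":[-0.028,-0.006,0.0045],"dr":[0,3,0],"hand":1},{"linear":[-0.034,-0.006,0.005],"dr":[0,4,0],"hand":1},{"linear":[-0.040,-0.006,0.0055],"dr":[0,5,0],"hand":1},{"linear":[-0.046,-0.006,0.006],"dr":[0,5,0],"hand":1}]'
python3 look.py
```

```text
t: 11.8
eef_pos: [0.474, 0.0028, 0.0602]
tool_rot: [-0.508, 0.508, -0.492, 0.492]
contact_force: [0.3, -0.6, -0.6]
gripper_width: 0.998
t 11.8 eef [0.474  0.0028 0.0602] yaw -88.18034797190776 F [ 0.3152 -0.5503 -0.5607] q [-0.4104  0.4251  0.3317  2.181  -0.2512  0.5708  0.1381]
both [ 0.4752 -0.0678] yaw -87.96100264193737 cost 0.08050872385501862 err mark along/left mm -69.11403868205076 2.541882697383844 gap tcp-face -24.379323504015865 lat 1.3071481458198997
top [ 0.4763 -0.0678] yaw -88.24920481907401 cost 0.03605224937200546 err mark along/left mm -69.16230442752189 3.585570494782496 gap tcp-face -24.424625346977937 lat -0.09165289550107562
scene [ 0.4742 -0.0667] yaw -87.72119912475691 cost 0.03913288190960884 err mark along/left mm -70.25980965493353 1.5678601661197098 gap tcp-face -25.53759837634416 lat 2.5691350925986707
```

```bash
python3 -m crank '[{"linear":[-0.006,0,0],"dr":[0,0,0],"hand":1},{"linear":[-0.013,0,-0.0003],"dr":[0,0,0],"hand":1},{"linear":[-0.020,0,-0.0007],"dr":[0,0,0],"hand":1},{"linear":[-0.027,0,-0.001],"dr":[0,0,0],"hand":1},{"linear":[-0.034,0,-0.0013],"dr":[0,0,0],"hand":1},{"linear":[-0.041,0,-0.0017],"dr":[0,0,0],"hand":1},{"linear":[-0.048,0,-0.002],"dr":[0,0,0],"hand":1},{"linear":[-0.055,0,-0.0023],"dr":[0,0,0],"hand":1},{"linear":[-0.062,0,-0.0027],"dr":[0,0,0],"hand":1},{"linear":[-0.069,0,-0.003],"dr":[0,0,0],"hand":1}]'
python3 -m crank '[{"linear":[-0.007,0,0],"dr":[0,0,0],"hand":1},{"linear":[-0.014,0,0],"dr":[0,0,0],"hand":1},{"linear":[-0.021,0,0],"dr":[0,0,0],"hand":1},{"linear":[-0.028,0,0],"dr":[0,0,0],"hand":1},{"linear":[-0.035,0,0],"dr":[0,0,0],"hand":1},{"linear":[-0.042,0,0],"dr":[0,0,0],"hand":1},{"linear":[-0.048,0,0],"dr":[0,0,0],"hand":1},{"linear":[-0.053,0,0],"dr":[0,0,0],"hand":1},{"linear":[-0.057,0,0],"dr":[0,0,0],"hand":1},{"linear":[-0.060,0,0],"dr":[0,0,0],"hand":1}]'
python3 look.py
```

```text
t: 12.93
eef_pos: [0.4688, 0.0717, 0.0603]
tool_rot: [0.508, -0.508, 0.492, -0.492]
contact_force: [0.5, -2.0, -0.6]
gripper_width: 1.001
t: 13.77
eef_pos: [0.4669, 0.1315, 0.0603]
tool_rot: [0.508, -0.508, 0.492, -0.492]
contact_force: [0.4, -1.9, 0.2]
gripper_width: 1.001
t 13.7667 eef [0.4669 0.1315 0.0603] yaw -88.09284687985401 F [ 0.4096 -1.8778  0.2481] q [-0.671   0.4382  0.3277  2.1563 -0.2512  0.5823 -0.128 ]
both [0.4686 0.0601] yaw -88.6087624502878 cost 0.08111456036567688 err mark along/left mm -197.16777636773185 0.10976263030178755 gap tcp-face -23.49934280016745 lat 0.019654439704528216
top [0.4692 0.06  ] yaw -88.15908211067953 cost 0.01657799817621708 err mark along/left mm -197.07168227602375 0.7052700571101223 gap tcp-face -23.40621920435783 lat -0.014792189635862377
scene [0.4681 0.0597] yaw -88.70076240950064 cost 0.06201246380805969 err mark along/left mm -196.77763338938314 -0.4158612559485887 gap tcp-face -23.10377066943932 lat 0.42635000958968483
```

```bash
python3 -m crank '[{"linear":[0.004,0,0],"dr":[0,0,0],"hand":1},{"linear":[0.004,-0.030,0],"dr":[0,0,0],"hand":1},{"linear":[0.004,-0.063,0],"dr":[0,0,0],"hand":1},{"linear":[0.0,-0.066,0],"dr":[0,0,0],"hand":1},{"linear":[-0.035,-0.066,0],"dr":[0,0,0],"hand":1},{"linear":[-0.066,-0.066,0],"dr":[0,0,0],"hand":1},{"linear":[-0.066,-0.060,0],"dr":[0,0,0],"hand":1},{"linear":[-0.066,-0.025,0],"dr":[0,0,0],"hand":1},{"linear":[-0.066,0.010,0],"dr":[0,0,0],"hand":1},{"linear":[-0.066,0.015,0],"dr":[0,0,0],"hand":1}]'
python3 look.py
```

```text
t: 14.9
eef_pos: [0.4615, 0.1953, 0.0409]
tool_rot: [-0.506, 0.511, -0.492, 0.491]
contact_force: [-0.5, -1.0, -0.5]
gripper_width: 1.0
t 14.9 eef [0.4615 0.1953 0.0409] yaw -88.07526540809765 F [-0.5035 -1.0372 -0.4956] q [-0.7671  0.4955  0.3011  2.1208 -0.2645  0.568  -0.2414]
both [0.4685 0.0606] yaw -87.93694085046921 cost 0.09378383308649063 err mark along/left mm -197.69308800863507 0.006340382447434477 gap tcp-face 39.902358063746924 lat -2.088383884120533
top [0.4689 0.0607] yaw -87.97068097642466 cost 0.026351198554039 err mark along/left mm -197.8211717529481 0.4449454121628329 gap tcp-face 39.77401140505965 lat -2.606717320059339
scene [0.467  0.0594] yaw -87.75502194850561 cost 0.058221012353897095 err mark along/left mm -196.5673024875792 -1.5210719012190443 gap tcp-face 41.024877477820354 lat -0.12588486961655684
```

```bash
python3 -m crank '[{"linear":[0.012,0,0.001],"dr":[0,0,0],"hand":1},{"linear":[0.020,0,0.002],"dr":[0,0,0],"hand":1},{"linear":[0.024,0,0.002],"dr":[0,0,0],"hand":1},{"linear":[0.028,0,0.002],"dr":[0,0,0],"hand":1},{"linear":[0.032,0,0.002],"dr":[0,0,0],"hand":1},{"linear":[0.036,0,0.002],"dr":[0,0,0],"hand":1},{"linear":[0.040,0,0.002],"dr":[0,0,0],"hand":1},{"linear":[0.045,0,0.002],"dr":[0,0,0],"hand":1},{"linear":[0.050,0,0.002],"dr":[0,0,0],"hand":1},{"linear":[0.055,0,0.002],"dr":[0,0,0],"hand":1}]'
python3 look.py
python3 -m crank '[{"linear":[0.005,0,0],"dr":[0,0,0],"hand":1},{"linear":[0.010,0,0],"dr":[0,0,0],"hand":1},{"linear":[0.015,0,0],"dr":[0,0,0],"hand":1},{"linear":[0.020,0,0],"dr":[0,0,0],"hand":1},{"linear":[0.025,0,0],"dr":[0,0,0],"hand":1},{"linear":[0.030,0,0],"dr":[0,0,0],"hand":1},{"linear":[0.035,0,0],"dr":[0,0,0],"hand":1},{"linear":[0.040,0,0],"dr":[0,0,0],"hand":1},{"linear":[0.045,0,0],"dr":[0,0,0],"hand":1},{"linear":[0.050,0,0],"dr":[0,0,0],"hand":1}]'
python3 look.py
```

```text
t: 16.03
eef_pos: [0.4686, 0.1416, 0.0453]
tool_rot: [0.508, -0.508, 0.492, -0.492]
contact_force: [-0.4, 2.3, 0.1]
gripper_width: 0.999
t 16.0333 eef [0.4686 0.1416 0.0453] yaw -88.10697069958016 F [-0.3632  2.295   0.0786] q [-0.6663  0.4703  0.302   2.1513 -0.2593  0.5534 -0.1404]
both [0.4697 0.0328] yaw -88.52137924047938 cost 0.3879017233848572 err mark along/left mm -169.86095038968728 0.29640606110542794 gap tcp-face 13.800025181819677 lat 1.7471861738481667
top [0.4696 0.0337] yaw -88.30858910436228 cost 0.3165351152420044 err mark along/left mm -170.83461569032264 0.2730741396080993 gap tcp-face 12.81921209828997 lat 2.1781208093522095
scene [0.4685 0.0299] yaw -88.57722833091802 cost 0.06416717171669006 err mark along/left mm -167.0591118428062 -0.9489185735802301 gap tcp-face 16.613790367416794 lat 2.8630770979932234
t: 17.17
eef_pos: [0.4702, 0.0915, 0.0453]
tool_rot: [0.508, -0.508, 0.492, -0.492]
contact_force: [0.8, 1.7, -0.3]
gripper_width: 1.001
t 17.1667 eef [0.4702 0.0915 0.0453] yaw -88.12581699287901 F [ 0.8032  1.7259 -0.2585] q [-0.5682  0.4576  0.3004  2.1748 -0.2566  0.5415 -0.0432]
both [ 0.4712 -0.0169] yaw -88.30804126780176 cost 0.08984692394733429 err mark along/left mm -120.1139182847683 0.16727677561099347 gap tcp-face 13.433621267572734 lat 2.2470281769129214
top [ 0.4715 -0.0161] yaw -88.16779681259449 cost 0.020035985857248306 err mark along/left mm -120.91883658835157 0.48131166818696136 gap tcp-face 12.622506997144761 lat 2.1993549061560733
scene [ 0.469  -0.0194] yaw -87.16273350251717 cost 0.05949119105935097 err mark along/left mm -117.76992583715547 -2.0626254430770614 gap tcp-face 15.674247387415921 lat 6.681903111639006
```

Perfectly straight so far, with 120 mm to go.

```bash
python3 -m crank '[{"linear":[0.005,0,0],"dr":[0,0,0],"hand":1},{"linear":[0.010,0,0],"dr":[0,0,0],"hand":1},{"linear":[0.015,0,0],"dr":[0,0,0],"hand":1},{"linear":[0.020,0,0],"dr":[0,0,0],"hand":1},{"linear":[0.025,0,0],"dr":[0,0,0],"hand":1},{"linear":[0.030,0,0],"dr":[0,0,0],"hand":1},{"linear":[0.035,0,0],"dr":[0,0,0],"hand":1},{"linear":[0.040,0,0],"dr":[0,0,0],"hand":1},{"linear":[0.045,0,0],"dr":[0,0,0],"hand":1},{"linear":[0.050,0,0],"dr":[0,0,0],"hand":1}]'
python3 -m crank '[{"linear":[0.005,0,0],"dr":[0,0,0],"hand":1},{"linear":[0.010,0,0],"dr":[0,0,0],"hand":1},{"linear":[0.015,0,0],"dr":[0,0,0],"hand":1},{"linear":[0.020,0,0],"dr":[0,0,0],"hand":1},{"linear":[0.025,0,0],"dr":[0,0,0],"hand":1},{"linear":[0.030,0,0],"dr":[0,0,0],"hand":1},{"linear":[0.034,0,0],"dr":[0,0,0],"hand":1},{"linear":[0.038,0,0],"dr":[0,0,0],"hand":1},{"linear":[0.041,0,0],"dr":[0,0,0],"hand":1},{"linear":[0.044,0,0],"dr":[0,0,0],"hand":1}]'
python3 look.py
```

```text
t: 18.3
eef_pos: [0.4719, 0.0416, 0.0453]
tool_rot: [0.508, -0.508, 0.492, -0.492]
contact_force: [-0.3, 1.3, 0.6]
gripper_width: 1.0
t: 19.13
eef_pos: [0.4733, -0.0022, 0.0453]
tool_rot: [-0.508, 0.508, -0.492, 0.492]
contact_force: [0.3, 1.6, 1.4]
gripper_width: 0.999
t 19.1333 eef [ 0.4733 -0.0022  0.0453] yaw -88.11942274621016 F [0.3103 1.6408 1.387 ] q [-0.3712  0.4505  0.2973  2.1875 -0.253   0.535   0.1496]
both [ 0.4726 -0.1102] yaw -88.35595022774879 cost 0.05263745039701462 err mark along/left mm -26.83113502836973 -1.4838127736547568 gap tcp-face 12.925001038317923 lat 3.73543861267656
top [ 0.4732 -0.1094] yaw -88.47806466771873 cost 0.019955841824412346 err mark along/left mm -27.650326262039176 -0.9318303054940944 gap tcp-face 12.10990163281926 lat 2.958844772157187
scene [ 0.4709 -0.1111] yaw -88.93498523887231 cost 0.022618191316723824 err mark along/left mm -26.042016394665026 -3.226460336174551 gap tcp-face 13.771669670708391 lat 4.375531992566915
```

```bash
python3 -m crank '[{"linear":[0.004,0,0],"dr":[0,0,0],"hand":1},{"linear":[0.008,0,0],"dr":[0,0,0],"hand":1},{"linear":[0.012,0,0],"dr":[0,0,0],"hand":1},{"linear":[0.015,0,0],"dr":[0,0,0],"hand":1},{"linear":[0.018,0,0],"dr":[0,0,0],"hand":1},{"linear":[0.0205,0,0],"dr":[0,0,0],"hand":1},{"linear":[0.0225,0,0],"dr":[0,0,0],"hand":1},{"linear":[0.024,0,0],"dr":[0,0,0],"hand":1},{"linear":[0.025,0,0],"dr":[0,0,0],"hand":1},{"linear":[0.025,0,0],"dr":[0,0,0],"hand":1}]'
python3 look.py
```

```text
t: 20.27
eef_pos: [0.4741, -0.0273, 0.0453]
tool_rot: [-0.508, 0.508, -0.492, 0.492]
contact_force: [0.1, 0.8, -0.4]
gripper_width: 0.998
t 20.2667 eef [ 0.4741 -0.0273  0.0453] yaw -88.13856689974611 F [ 0.077   0.8355 -0.3723] q [-0.3175  0.4523  0.2967  2.184  -0.2523  0.5366  0.2014]
both [ 0.4745 -0.1347] yaw -88.17945822010999 cost 0.05615966022014618 err mark along/left mm -2.3314158826943117 -0.3755431828540664 gap tcp-face 12.390472142628035 lat 2.9307884480652393
top [ 0.4748 -0.134 ] yaw -88.10900396104886 cost 0.021679384633898735 err mark along/left mm -2.9663014398891967 -0.08890448750970356 gap tcp-face 11.75185648903064 lat 2.7763009170172204
scene [ 0.4728 -0.1348] yaw -88.14810816159145 cost 0.027572253718972206 err mark along/left mm -2.2918963085163764 -2.0844275663985523 gap tcp-face 12.429806869498531 lat 4.698398562926693
```

```bash
python3 -m crank '[{"linear":[0.001,0,0],"dr":[0,0,0],"hand":1},{"linear":[0.002,0,0],"dr":[0,0,0],"hand":1},{"linear":[0.002,0,0],"dr":[0,0,0],"hand":1},{"linear":[-0.004,0,0],"dr":[0,0,0],"hand":1},{"linear":[-0.025,0,0],"dr":[0,0,0],"hand":1},{"linear":[-0.06,0,0],"dr":[0,0,0],"hand":1},{"linear":[-0.08,-0.03,0],"dr":[0,0,0],"hand":1},{"linear":[-0.1,-0.06,0],"dr":[0,0,0],"hand":1},{"linear":[-0.13,-0.09,0],"dr":[0,0,0],"hand":1},{"linear":[-0.17,-0.11,0],"dr":[0,0,0],"hand":1}]'
python3 -m crank '[{"linear":[-0.04,0,0],"dr":[0,0,0],"hand":1},{"linear":[-0.08,0,0],"dr":[0,0,0],"hand":1},{"linear":[-0.12,0,0],"dr":[0,0,0],"hand":1},{"linear":[-0.12,0,0],"dr":[0,0,0],"hand":1},{"linear":[-0.12,0,0],"dr":[0,0,0],"hand":1},{"linear":[-0.12,0,0],"dr":[0,0,0],"hand":1}]'
python3 look.py z | grep -v scene
python3 - <<'E'
import cv2
im=cv2.imread("pics/scene_z.png")[200:410,220:500];cv2.imwrite("pics/crop_z.png",cv2.resize(im,(800,600),interpolation=cv2.INTER_CUBIC))
E
```

```text
t: 21.4
eef_pos: [0.4693, 0.1395, 0.1562]
tool_rot: [0.508, -0.507, 0.492, -0.493]
contact_force: [1.1, 0.7, -0.5]
gripper_width: 1.001
t: 21.9
eef_pos: [0.4643, 0.2591, 0.1533]
tool_rot: [-0.508, 0.509, -0.491, 0.492]
contact_force: [-0.7, -0.3, 0.3]
gripper_width: 1.0
t 21.9 eef [0.4643 0.2591 0.1533] yaw -88.09487326700537 F [-0.7063 -0.2699  0.305 ] q [-0.8878  0.3458  0.3205  1.9901 -0.1447  0.8282 -0.4536]
both [0.5523 0.483 ] yaw -92.4720441465145 cost 2.032519817352295 err mark along/left mm -617.1183338797578 97.79175261966968 gap tcp-face -322.5362394802689 lat -78.23321913185586
top [0.4968 0.4427] yaw -127.14088597221712 cost 1.0 err mark along/left mm -578.6250948121634 41.01520728458324 gap tcp-face -260.9798762200162 lat 84.9390214377074
```

View pics/top_z.png

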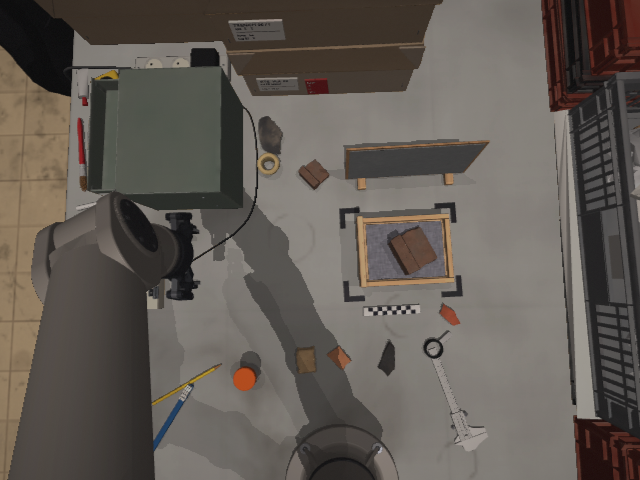

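View pics/crop_z.png

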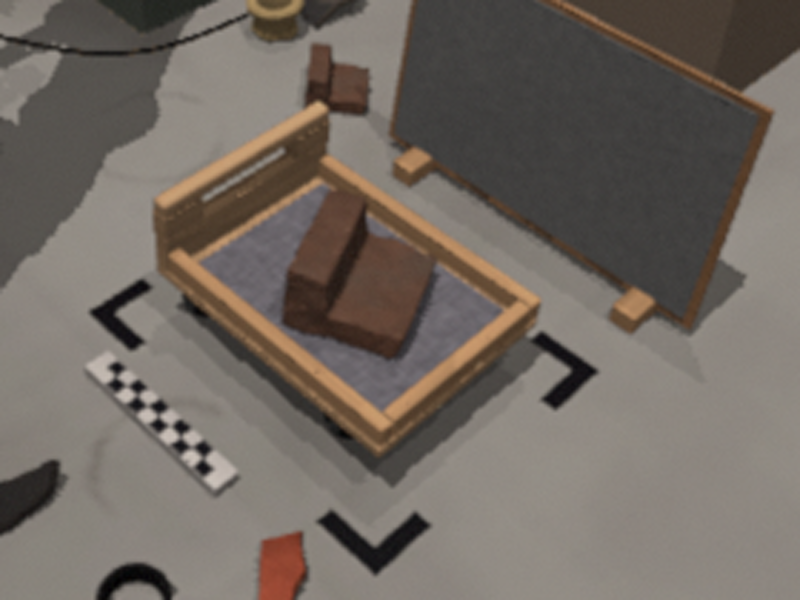

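The top view shows the dolly square inside the four corners, about (405,250), with the arm well clear. The crop shows the tile on the felt and the scale, sherd and look-alike where they were. The fit started from the wrong guess because the tool has moved away, so I'll repeat it from the mark.

```bash
sed -i 's/^M={};I={}/if a and o["eef_pos"][1]>.25: p0=[.475,-.137,np.radians(-88)]\nM={};I={}/' look.py; python3 look.py
```

```text
t 22.2 eef [0.4649 0.2584 0.1537] yaw -88.23384910337315 F [ 0.7142  0.5122 -0.1066] q [-0.8859  0.3452  0.3205  1.99   -0.1451  0.8281 -0.4538]
both [ 0.4746 -0.1367] yaw -88.28797499650346 cost 0.07808245718479156 err mark along/left mm -0.3015609053316584 -0.3683881415484918 gap tcp-face 300.2381749673756 lat 2.1121185408879564
top [ 0.4751 -0.1369] yaw -88.03686014274766 cost 0.021702725440263748 err mark along/left mm -0.10732258330215558 0.11327784096671292 gap tcp-face 300.4198910297443 lat 3.362883433057505
scene [ 0.4732 -0.1375] yaw -88.05753138195762 cost 0.05210388824343681 err mark along/left mm 0.4112891766863215 -1.7654472764522597 gap tcp-face 300.93829763451083 lat 5.0993321658174
```

Centred to under 1 mm and square to about 0.2°. Handing in.

```bash
python3 -c "
from station import bot
print(bot.hand_in())"
```

```text
the job is handed in; nothing more can be done
None
```

The dolly stands inside the four tape corners, nose first and square, with the tile on it. I handed it in at about 22 s of the 42 s allowed, with the arm clear.

- **First run:** I pushed the dolly straight for about 200 mm until the castors trailed, then steered it. The turn lagged, and 31 mm before the mark it stood about 5° askew and 9 mm to the left.
- **The mend:** I set the spread fingers in front of the tail board and drew the dolly back about 170 mm along the mark's centre line. From there I pushed it about 195 mm dead straight on the tail face, slowed down, stopped and backed the arm off. This backward pull was not part of the job as asked. It turned the castors the other way, and the straight run after it was to bring them round again.

**Last checks:**
- **Position:** the fit to both pictures, with the arm clear, puts the dolly within 0.5 mm of the mark's centre and within 0.2° of square. The scene camera alone reads 1.8 mm to the right, which is within the 2 mm calibration.
- **Tile and things round about:** in the last picture the tile lies on the felt, and the things round about look where they were. The contact forces I read stayed at 2 to 3 N.
- **Castors:** I could not see them well enough at the end to measure their angles. That they trail straight is inferred from the straight last 195 mm.

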